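# Free the stuck disc tray with the release pin

### The job

The disc tray of the recorder is stuck shut. Take the release pin out of its wooden stand, reach down with it through the slot in the recorder's lid, feel for the hidden spring catch and press it gently until the tray slides all the way out. Then put the pin back upright in the stand, fully home, leaving the other things on the desk where they are.

Things in the scene. Friction and masses are not known exactly. Their poses are not given: they have to be found in the camera images.
- recorder: Desktop disc recorder, fixed to the desk: a grey and black plastic box 220 (its x) x 190 (its y) x 100 mm high. Origin: centre of its underside, at desk level; its front, with the tray, a small display and three keys, faces its own -x. The lid is flat, 4 mm thick. Press nothing of it, with pin or gripper, harder than 16 N: it breaks.
- slot (a point): Centre of the access slot at the lid's flat top face, 100 mm above the desk, 30 mm in front of the lid's middle. The slot is 40 mm long along the recorder's y and 12 mm wide along its x, and opens straight down into the dark inside. Axes as the recorder's, z up.
- catch_zone (a point): Middle of the zone, 24 mm below slot, that holds the hidden catch: a flat steel pad, 10 mm (y) x 16 mm (x). Unseen: its centre may lie up to 12 mm to either side along y, its top up to 8 mm higher or lower. Beside it is only air, to 50 mm below the lid's top. Pressed down it yields from 3 N, trips after about 6 mm (about 6 N), meets a hard stop at 8 mm (7 N), where force shoots up.
- tray (a joint): How far the disc tray has slid out of the recorder's front, in m: 0 shut, 0.05 all the way out. Once the catch is tripped a spring pushes it out, taking 1 to 2 s: keep the catch down meanwhile. Nothing else frees it.
- tray_front (a point): Centre of the outer face of the tray's front plate (158 mm wide, 26 mm high), 32 mm above the desk.
- stand: Wooden block 60 x 60 x 70 mm high, fixed to the desk, with an 11 mm hole straight down through its middle. Origin: centre of its underside.
- stand_hole (a point): Centre of the hole's mouth at the stand's top face, 70 mm above the desk.
- pin: Release pin, 60 g: a steel shank 6 mm thick and 62 mm long below a black round handle 18 mm thick and 50 mm long. Origin: the tip; its z runs up along the pin to the handle. It starts upright in the stand, the handle's underside resting on the stand's top and the tip 8 mm above the desk. Grip the handle firmly (about 60 N), so that it does not slip.
- pin_tip (a point): The very tip of the shank, flat and 4 mm across with a 1.5 mm bevel.
- pin_grip (a point): On the pin's axis, 90 mm above the tip, a good height to grip the handle.
- pen_cup: Bystander: white cup, 76 mm wide and 95 mm high, with pens up to 150 mm high. Origin: centre of its underside.
- tape_roll: Bystander: white paper roll, 96 mm wide and 50 mm high, standing on end. Origin: centre of its underside.
- dropper: Bystander: small brown bottle, 44 mm wide and 90 mm high. Origin: centre of its underside.
- stapler: Bystander: dark stapler 130 x 34 x 47 mm high. Origin: centre of its underside.
- note_pad: Bystander: pad of notes 76 x 76 x 15 mm. Origin: centre of its underside.
- mouse: Bystander: black computer mouse 105 x 62 x 33 mm on a thin mat. Origin: centre of its underside.
Not all that is in view belongs to the job. Leave any pink look-alike of the stand alone.

How it is judged:
On the way, in this order (a step that is already met when the one before it is completed fails the run):
1. the pin is drawn out of its stand (z of pin_tip in the frame of stand_hole above 0.005 m), for 0.1 s.
2. the tray is freed with the pin's tip down inside the slot (value of joint tray above 0.005 m and z of pin_tip in the frame of slot below -0.01 m and horizontal distance between pin_tip and slot below 0.022 m), for 0.1 s.
3. the tray is out and the pin is drawn out of the slot (value of joint tray above 0.042 m and z of pin_tip in the frame of slot above 0.003 m), for 0.1 s.
At the end, for the whole second after the job is handed in: The tray is out by more than 42 mm (of 50), and the pin stands at rest and released in the stand's hole, upright within 0.12 rad, its tip at least 57 mm below the stand's top and within 7 mm of the hole's axis (value of joint tray above 0.042 m and horizontal distance between pin_tip and stand_hole below 0.007 m and z of pin_tip in the frame of stand_hole below -0.057 m and angle between pin's own z axis and vertical below 0.12 rad and linear speed of pin below 0.02 m/s); the robot touches nothing.
It fails at once if the pin presses on any part of the recorder, outside or inside, with more than 16 N (contact force between pin and recorder above 16 N).
It fails at once if the gripper presses on the recorder with more than 16 N (contact force between any of the fingers, the arm and recorder above 16 N).
It fails at once if a bystander is shifted by more than 30 mm (distance of any of pen_cup, tape_roll, dropper, stapler, note_pad, mouse from where it was at the start of the episode above 0.03 m).
It also fails if it takes over 67 s, if anything falls off the work surface, if the arm or the gripper's body presses on something with over 40 N, if the wrist force passes 120 N, or if a joint passes its speed limit or range.

### The arm

A 6-joint arm with a two-finger parallel gripper is mounted at the origin on the work surface. World frame = base frame: x ahead of the robot, y to its left, z up, the work surface at z = 0. Lengths are in m, angles in rad, forces in N, time in s.
With the tool pointing down it reaches from about 0.25 to 0.775 m from the base axis. Payload 4 kg.
Tool frame: the origin (TCP) lies at the very end of the fingers, on their centre line; the grasp point (between the pads) lies 19 mm behind it; z points along the fingers, y is the line along which they close (so a half turn about z gives the same grasp; the last joint's range is limited). The gripper opens to 85 mm and grips with 20 to 120 N. Pads are 22 mm wide; open, the fingers measure 114 mm over their backs; the gripper's body (76 mm by 85 mm) begins 54 mm behind the grasp point. The pads swing forward as they close: fully open they stand 13 mm farther back than shut.
Start: joints at [1.1, 0.087, 1.371, -0, 1.684, -0.103], TCP at [0.198, 0.513, 0.231] pointing down, gripper open.
Joint ranges: [-3.1, 3.1], [-0.76, 2.03], [0.27, 2.55], [-1.08, 4.22], [0.17, 2.65], [-2.57, 2.57]. Speed limits (rad/s): [2.79, 2.79, 3.14, 3.14, 3.14, 3.14].

### API

Orientations are given as a unit quaternion [w, x, y, z].
In Python, from station import r gives the robot as it stands. The module is installed in compiled form; this text tells all that it offers.
- The arm moves only by the tool drive_tool, never from a script. Its argument "steps" is a list of rows, each a list of 3 entries, a list of its own where there are three numbers: the turn, a rotation vector about the tool's x, y, z in rad, then the shift along the tool's x, y, z in m, then the opening in per cent of the stroke, from 0 (shut) to 100 (fully open). In form: [[[ax, ay, az], [tx, ty, tz], gripper], ...]. A call has 1 to 12 rows; each row is the pose to reach, as a shift and turn from the pose commanded when the call began, along the tool's axes at that moment; what a row does not reach only later rows make up. A row lasts 1/8 s, in which the tool goes at most 62.5 mm and 10.7 degrees, less where a joint would pass 70% of its speed; a pose out of reach is approached as far as the arm can. A call with a gripper value outside its range is refused whole. The fingers move at their own pace and stop on an object; the grip force is fixed at half the most. Time passes only in rows, so rows that repeat a pose let the fingers close. It gives the time, the measured TCP pose, the force, the opening and the grip force at its end, in the units of the state.
- r.read_state(): the state, without advancing time (a new reading comes with each control period).
- r.camera(name): name is "scene" or "top"; returns a dict with "frame" (420x560x3 uint8, red, green, blue), "camera_matrix" (3x3 intrinsics, pixels), "cam_to_world" (4x4, takes a point from camera to world coordinates). Camera axes: x right, y down, z forward; pixel columns grow to the right and rows downward; lengths in m; the calibration is good to about 2 mm. A picture is of the moment at which its call begins. There is no depth.
- r.close_job(): hands the job in; it is judged then, once.
The state is a dict: "time_s": time; "joint_pos": joint angles; "qd": joint speeds; "joint_torque": joint torques, N m; "ee_pos": TCP position; "ee_rot": TCP orientation; "force": force on the tool from outside, world axes, zero at the start; "wrist_torque": the same for the moment, N m; "width": finger opening in m; "grip_force": force on a finger pad.
Only numpy, scipy, OpenCV 4.12 (cv2) and the standard library are available. Lean on these libraries where they do the work, as an engineer would, in place of code of your own. Each camera call takes 0.05 s, during which the arm holds its last target. There are 200 camera calls.

## Working session

There is one attempt and no reset: what is moved stays moved. The work goes in short steps, Python scripts to look and compute and a tool call to move; the robot and the scene stay as the last step left them, time stands still between calls to the robot, and variables do not carry over. Pictures are saved under pics/ and viewed, at most 10 in all, crops included, and the job is handed in when it is done.

Besides the shell and the picture viewer there is one more tool, called after "Request:" in YAML: its name, and indented under it one key for each argument. drive_tool: Moves the arm, as the interface text tells. Its arguments: {"type":"object","properties":{"steps":{"type":"array"}},"required":["steps"]}

```bash
mkdir -p pics; python3 - <<'E'
from station import r
import cv2,numpy as np
for n in("scene","top"):
    c=r.camera(n); cv2.imwrite(f"pics/{n}0.png",c["frame"][:,:,::-1]); print(n,c["camera_matrix"].round(1).tolist(),c["cam_to_world"].round(4).tolist())
s=r.read_state(); print({k:np.round(v,4).tolist() for k,v in s.items()})
E
```

```text
scene [[508.4, 0.0, 288.6], [0.0, 508.4, 208.8], [0.0, 0.0, 1.0]] [[0.187, 0.6035, -0.7751, 1.596], [0.9823, -0.1051, 0.1552, -0.239], [0.0122, -0.7904, -0.6125, 0.9608], [0.0, 0.0, 0.0, 1.0]]
top [[504.8, 0.0, 285.0], [0.0, 504.8, 215.8], [0.0, 0.0, 1.0]] [[-0.0067, -0.9882, 0.153, 0.2662], [-1.0, 0.0056, -0.0074, 0.0008], [0.0065, -0.1531, -0.9882, 1.5948], [0.0, 0.0, 0.0, 1.0]]
{'time_s': 0.1, 'joint_pos': [1.0999, 0.0879, 1.3721, 0.0, 1.6836, -0.1031], 'qd': [-0.0012, 0.0006, -0.0039, -0.0023, -0.0014, 0.0015], 'joint_torque': [0.0019, -35.3016, -31.4218, -0.0002, 0.008, -0.0], 'ee_pos': [0.1975, 0.5128, 0.2302], 'ee_rot': [-0.0003, 0.1828, 0.9831, -0.001], 'force': [0.6004, -0.0391, -0.0572], 'wrist_torque': [0.0117, -0.018, 0.0262], 'grip_force': 0.0, 'width': 0.0855}
```

View pics/scene0.png

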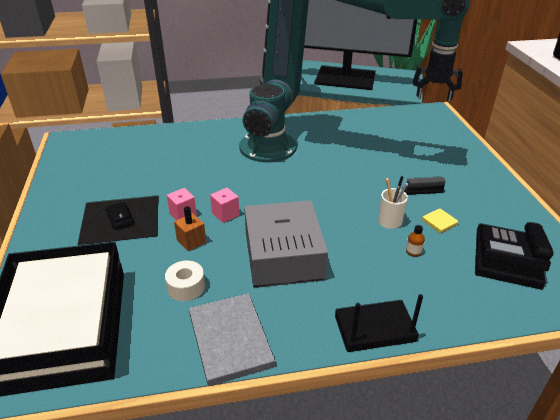

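View pics/top0.png

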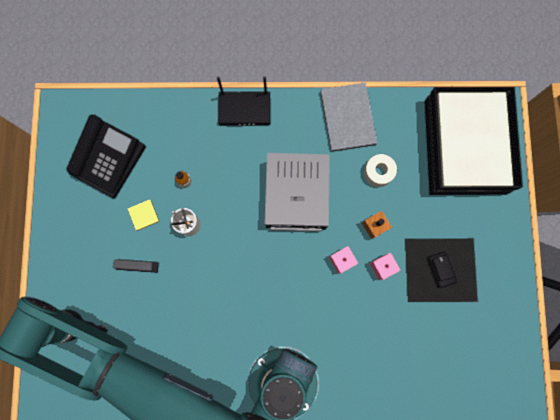

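The stand candidates in the top view are the wooden block with the pin at (377,224) and pink look-alikes at (344,260) and (386,266). By the description I choose the wooden block. The recorder is at (297,192) with its slot at (297,198), and its front faces the robot. Next is a close crop.

```bash
python3 - <<'E'
import cv2,numpy as np
t=cv2.imread("pics/top0.png");s=cv2.imread("pics/scene0.png")
z=lambda im,x,y,w,h,k:cv2.resize(im[y:y+h,x:x+w],None,fx=k,fy=k,interpolation=cv2.INTER_CUBIC)
a=z(t,260,150,140,90,5)[:, :700]   # 700x450
cv2.imwrite("pics/c1.png",a)
b=z(s,165,180,170,110,4.5); cv2.imwrite("pics/c2.png",b)
E
```

```text
(no output)
```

View pics/c1.png

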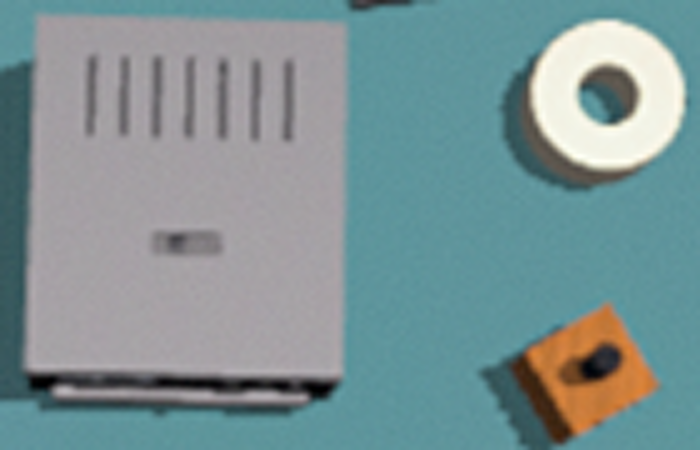

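View pics/c2.png

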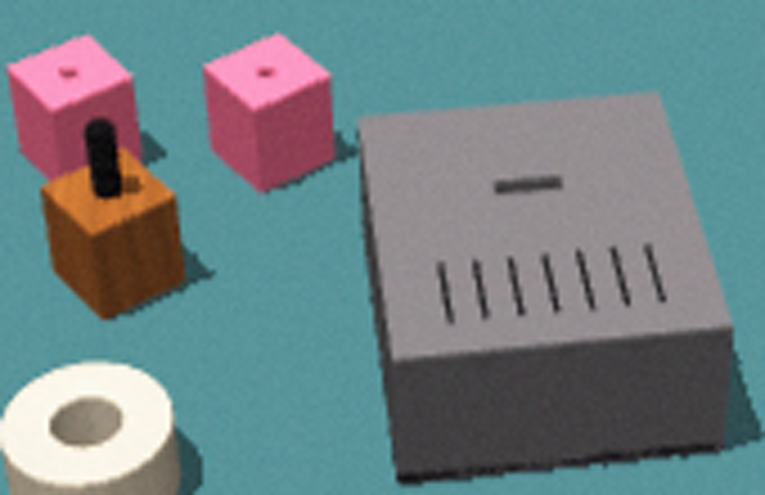

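```bash
cat > h.py <<'E'
from station import r
import numpy as np
CAM={}
def px(c,u,v):
    if c=="c1": return "top",(u+.5)/5-.5+260,(v+.5)/5-.5+150
    if c=="c2": return "scene",(u+.5)/4.5-.5+165,(v+.5)/4.5-.5+180
    return c,u,v
def ray(c,u,v):
    c,u,v=px(c,u,v)
    if c not in CAM: CAM[c]=r.camera(c)
    T=CAM[c]["cam_to_world"]; d=T[:3,:3]@np.linalg.inv(CAM[c]["camera_matrix"])@[u,v,1]
    return T[:3,3],d
def onz(c,u,v,z):
    o,d=ray(c,u,v); return (o+d*(z-o[2])/d[2]).round(4)
def tri(a,b):
    (o,d),(p,e)=ray(*a),ray(*b)
    k=np.linalg.lstsq(np.c_[d,-e],p-o,rcond=None)[0]; A=o+k[0]*d;B=p+k[1]*e
    return ((A+B)/2).round(4),round(np.linalg.norm(A-B),4)
E
python3 - <<'E'
from h import *
print("slot top",onz("c1",187,243,.1),"scene",onz("c2",528,185,.1),tri(("c1",187,243),("c2",528,185)))
print("handle",onz("c1",605,354,.12),onz("c2",101,128,.12),tri(("c1",605,354),("c2",101,128)))
L=np.array([onz("c1",*p,.1) for p in((37,15),(347,25),(343,376),(27,372))]);print("lid top",L.tolist(),L.mean(0),[np.linalg.norm(L[i]-L[i-1]) for i in range(4)])
M=np.array([onz("c2",*p,.1) for p in((358,117),(660,93),(733,327),(395,360))]);print("lid scene",M.tolist(),M.mean(0),[np.linalg.norm(M[i]-M[i-1]) for i in range(4)])
print("stand scene",[onz("c2",*p,.07).tolist() for p in((43,193),(103,234),(179,190))])
print("stand top",[onz("c1",*p,.07).tolist() for p in((608,303),(660,384),(523,355))])
E
```

```text
slot top [ 0.5513 -0.0469  0.1   ] scene [ 0.555  -0.0482  0.1   ] (array([ 0.5517, -0.0473,  0.0972]), np.float64(0.0006))
handle [ 0.4793 -0.2927  0.12  ] [ 0.482  -0.2949  0.12  ] (array([ 0.4796, -0.2941,  0.118 ]), np.float64(0.0019))
lid top [[0.6935, 0.0433, 0.1], [0.6863, -0.1461, 0.1], [0.4698, -0.1393, 0.1], [0.4734, 0.0496, 0.1]] [ 0.58075  -0.048125  0.1     ] [np.float64(0.22019014510190962), np.float64(0.1895368038139295), np.float64(0.21660676351397712), np.float64(0.18893430075028728)]
lid scene [[0.4714, -0.1399, 0.1], [0.4792, 0.0497, 0.1], [0.6973, 0.0416, 0.1], [0.6909, -0.146, 0.1]] [ 0.5847  -0.04865  0.1    ] [np.float64(0.2195847444609939), np.float64(0.18976037521042163), np.float64(0.21825036082444402), np.float64(0.18770913669824385)]
stand scene [[0.4753, -0.3351, 0.07], [0.5207, -0.3004, 0.07], [0.4867, -0.2532, 0.07]]
stand top [[0.5182, -0.3056, 0.07], [0.4679, -0.3356, 0.07], [0.4862, -0.2525, 0.07]]
```

Request:
drive_tool:
  steps:
    - [[0,0,1.234],[-0.5545,-0.651,0.02],100]
    - [[0,0,1.234],[-0.5545,-0.651,0.02],100]
    - [[0,0,1.234],[-0.5545,-0.651,0.02],100]
    - [[0,0,1.234],[-0.5545,-0.651,0.02],100]
    - [[0,0,1.234],[-0.5545,-0.651,0.02],100]
    - [[0,0,1.234],[-0.5545,-0.651,0.02],100]
    - [[0,0,1.234],[-0.5545,-0.651,0.02],100]
    - [[0,0,1.234],[-0.5545,-0.651,0.02],100]
    - [[0,0,1.234],[-0.5545,-0.651,0.02],100]
    - [[0,0,1.234],[-0.5545,-0.651,0.02],100]
    - [[0,0,1.234],[-0.5545,-0.651,0.02],100]
    - [[0,0,1.234],[-0.5545,-0.651,0.02],100]

```text
time_s: 1.7
ee_pos: [0.4465, -0.1963, 0.2137]
ee_rot: [0.0, 0.718, 0.696, 0.0]
force: [1.4, 0.0, 1.4]
width: 0.0855
grip_force: 0.0
```

Request:
drive_tool:
  steps:
    - [[0,0,0],[-0.07,0.025,0],100]
    - [[0,0,0],[-0.07,0.025,0],100]
    - [[0,0,0],[-0.07,0.025,0],100]
    - [[0,0,0],[-0.07,0.025,0],100]

```text
time_s: 2.2
ee_pos: [0.4688, -0.2635, 0.214]
ee_rot: [-0.0, 0.717, 0.697, 0.0]
force: [0.3, -0.5, 0.2]
width: 0.0854
grip_force: 0.0
```

```bash
python3 - <<'E'
from h import *
import cv2
s=r.read_state(); print(s["ee_pos"].round(4) if hasattr(s["ee_pos"],'round') else s["ee_pos"])
t=r.camera("top")["frame"][150:240,330:430,::-1];c=r.camera("scene")["frame"][150:260,140:250,::-1]
a=cv2.resize(t,(400,360),interpolation=2);b=cv2.resize(c,(400,400),interpolation=2)
cv2.imwrite("pics/d.png",np.hstack([cv2.copyMakeBorder(a,0,40,0,0,0),b]))
E
```

```text
[ 0.4688 -0.2635  0.214 ]
```

View pics/d.png

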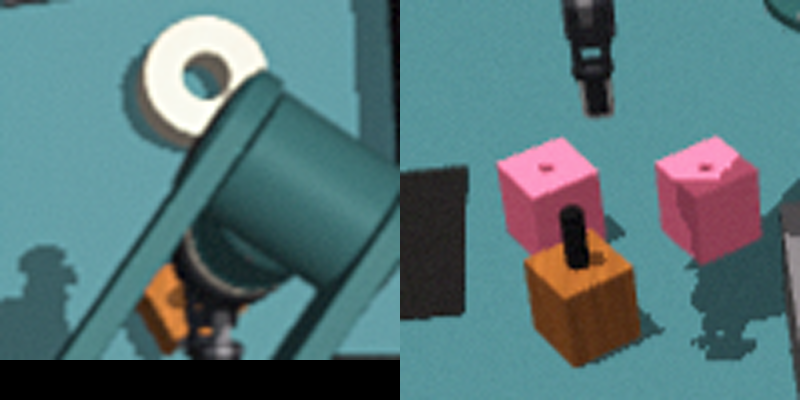

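The crop shows the pin's handle at about (572,235) in the scene half, standing in the wooden stand with the gripper above and behind it. The choice is confirmed, so I move over it and down.

Request:
drive_tool:
  steps:
    - [[0,0,0],[-0.03,0.013,0],100]
    - [[0,0,0],[-0.03,0.013,0.04],100]
    - [[0,0,0],[-0.03,0.013,0.08],100]
    - [[0,0,0],[-0.03,0.013,0.11],100]
    - [[0,0,0],[-0.03,0.013,0.134],100]
    - [[0,0,0],[-0.03,0.013,0.134],100]

```text
time_s: 3.05
ee_pos: [0.4798, -0.2932, 0.0778]
ee_rot: [-0.002, 0.717, 0.697, -0.0]
force: [-0.9, 0.5, 0.2]
width: 0.0852
grip_force: 0.0
```

Request:
drive_tool:
  steps:
    - [[0,0,0],[0,0,0],0]
    - [[0,0,0],[0,0,0],0]
    - [[0,0,0],[0,0,0],0]
    - [[0,0,0],[0,0,0],0]
    - [[0,0,0],[0,0,0],0]
    - [[0,0,0],[0,0,0],0]

```text
time_s: 3.8
ee_pos: [0.4814, -0.2956, 0.0807]
ee_rot: [0.001, 0.718, 0.696, 0.0]
force: [-0.4, 1.0, 5.8]
width: 0.017
grip_force: 58.4
```

Request:
drive_tool:
  steps:
    - [[0,0,0],[0,0,-0.02],0]
    - [[0,0,0],[0,0,-0.05],0]
    - [[0,0,0],[0,0,-0.09],0]
    - [[0,0,0],[0,0,-0.125],0]
    - [[0,0,0],[0,0,-0.125],0]
    - [[0,0,0],[0,0,-0.125],0]

```text
time_s: 4.55
ee_pos: [0.4805, -0.2949, 0.2029]
ee_rot: [-0.001, 0.718, 0.696, -0.0]
force: [0.2, -0.1, -1.1]
width: 0.0164
grip_force: 58.5
```

```bash
python3 - <<'E'
from h import *
import cv2
s=r.read_state(); print(s["ee_pos"],s["ee_rot"],s["force"],s["width"])
c=r.camera("scene")["frame"][150:270,140:260,::-1]
cv2.imwrite("pics/e.png",cv2.resize(c,(600,600),interpolation=2))
E
```

```text
[ 0.48053523 -0.29492655  0.2028843 ] [-1.38185225e-03  7.17990886e-01  6.96051117e-01 -1.44752523e-04] [ 0.21965931 -0.12517595 -1.07227516] 0.016387454573330944
```

View pics/e.png

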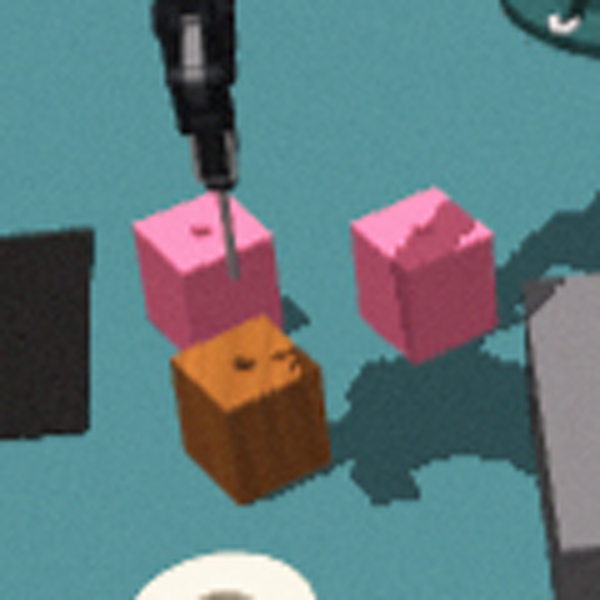

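The pin is out: its tip is at (234,278) in this crop and the empty hole at (243,363). I'll compute the tip and hole positions in the same camera.

```bash
python3 - <<'E'
from h import *
f=lambda u,v:((u+.5)/5-.5+140,(v+.5)/5-.5+150)
for z in(.128,.130,.133):print("tip",onz("scene",*f(234,278),z))
print("hole",onz("scene",*f(243.5,363),.07), "pin handle bottom", onz("scene",*f(222,188),.192))
print("slot",onz("c2",528,185,.1))
E
```

```text
tip [ 0.4796 -0.2957  0.128 ]
tip [ 0.4823 -0.2955  0.13  ]
tip [ 0.4863 -0.2953  0.133 ]
hole [ 0.4807 -0.2969  0.07  ] pin handle bottom [ 0.4865 -0.295   0.192 ]
slot [ 0.555  -0.0482  0.1   ]
```

Request:
drive_tool:
  steps:
    - [[0,0,0],[0.05,0.013,0],0]
    - [[0,0,0],[0.1,0.026,0],0]
    - [[0,0,0],[0.15,0.039,0],0]
    - [[0,0,0],[0.2,0.052,0],0]
    - [[0,0,0],[0.235,0.061,0],0]
    - [[0,0,0],[0.2495,0.065,0.01],0]
    - [[0,0,0],[0.2495,0.065,0.02],0]
    - [[0,0,0],[0.2495,0.065,0.02],0]

```text
time_s: 5.65
ee_pos: [0.5524, -0.049, 0.1823]
ee_rot: [-0.002, 0.718, 0.696, -0.002]
force: [0.2, -0.0, -0.8]
width: 0.0167
grip_force: 58.5
```

```bash
python3 - <<'E'
from h import *
import cv2
s=r.read_state(); print(s["ee_pos"],s["ee_rot"],s["force"],s["width"])
c=r.camera("scene")["frame"][170:270,240:330,::-1]
b=cv2.resize(c,(540,600),interpolation=2)
cv2.imwrite("pics/f.png",b)
E
```

```text
[ 0.55244439 -0.04904753  0.18227321] [-0.0016305   0.71847333  0.69555077 -0.00159539] [ 0.16330722 -0.02148    -0.82296617] 0.016736556800673343
```

View pics/f.png

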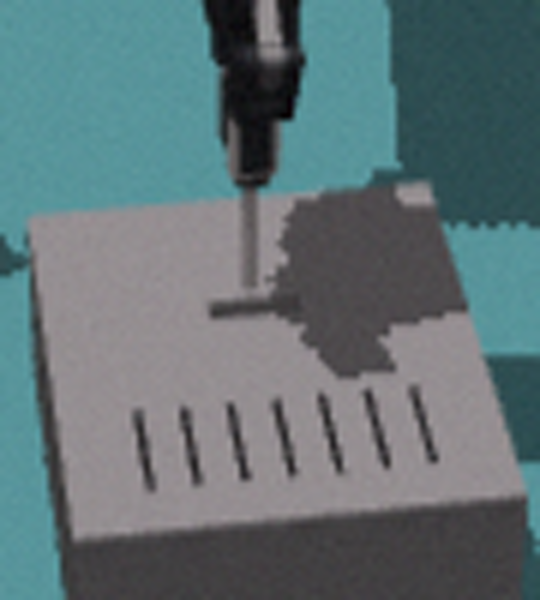

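The tip is at (250,288) in this crop, just above and slightly left of the slot centre at (255,306). I'll compute the residual offset in this camera.

```bash
python3 - <<'E'
from h import *
f=lambda u,v:((u+.5)/6-.5+240,(v+.5)/6-.5+170)
for z in(.108,.1096,.111):print("tip",onz("scene",*f(250,288),z))
print("slot",onz("scene",*f(255,306),.1),"ends",onz("scene",*f(209,311),.1),onz("scene",*f(301,301),.1))
E
```

```text
tip [ 0.5513 -0.0494  0.108 ]
tip [ 0.5532 -0.0498  0.1096]
tip [ 0.555  -0.0501  0.111 ]
slot [ 0.5545 -0.0477  0.1   ] ends [ 0.5545 -0.0686  0.1   ] [ 0.5546 -0.0268  0.1   ]
```

Request:
drive_tool:
  steps:
    - [[0,0,0],[0.002,0.001,0],0]
    - [[0,0,0],[0.002,0.001,0.005],0]
    - [[0,0,0],[0.002,0.001,0.009],0]
    - [[0,0,0],[0.002,0.001,0.009],0]

```text
time_s: 6.25
ee_pos: [0.5545, -0.046, 0.1751]
ee_rot: [-0.001, 0.718, 0.696, -0.0]
force: [-0.8, 0.2, -0.8]
width: 0.0165
grip_force: 58.5
```

Request:
drive_tool:
  steps:
    - [[0,0,0],[0,0,0.001],0]
    - [[0,0,0],[0,0,0.002],0]
    - [[0,0,0],[0,0,0.002],0]

```text
time_s: 6.62
ee_pos: [0.5548, -0.046, 0.1737]
ee_rot: [-0.0, 0.718, 0.696, 0.0]
force: [0.4, 0.2, -0.7]
width: 0.0165
grip_force: 58.5
```

Request:
drive_tool:
  steps:
    - [[0,0,0],[0,0,0.001],0]
    - [[0,0,0],[0,0,0.002],0]
    - [[0,0,0],[0,0,0.002],0]

```text
time_s: 7.0
ee_pos: [0.5548, -0.046, 0.1716]
ee_rot: [-0.0, 0.718, 0.696, -0.0]
force: [-0.8, 0.9, -0.7]
width: 0.0166
grip_force: 58.5
```

Request:
drive_tool:
  steps:
    - [[0,0,0],[0,-0.001,0.0],0]
    - [[0,0,0],[0,-0.001,0.001],0]
    - [[0,0,0],[0,-0.001,0.002],0]
    - [[0,0,0],[0,-0.001,0.002],0]

```text
time_s: 7.5
ee_pos: [0.5538, -0.0459, 0.1696]
ee_rot: [-0.0, 0.718, 0.696, -0.0]
force: [-0.3, 0.5, -0.4]
width: 0.0166
grip_force: 58.5
```

Request:
drive_tool:
  steps:
    - [[0,0,0],[0,0,0.001],0]
    - [[0,0,0],[0,0,0.002],0]
    - [[0,0,0],[0,0,0.002],0]

```text
time_s: 7.88
ee_pos: [0.5538, -0.046, 0.1676]
ee_rot: [-0.0, 0.718, 0.696, -0.0]
force: [0.3, 1.2, -1.2]
width: 0.0164
grip_force: 58.5
```

Request:
drive_tool:
  steps:
    - [[0,0,0],[0,0,0.001],0]
    - [[0,0,0],[0,0,0.002],0]
    - [[0,0,0],[0,0,0.002],0]

```text
time_s: 8.25
ee_pos: [0.5538, -0.046, 0.1656]
ee_rot: [-0.0, 0.718, 0.696, -0.0]
force: [0.2, -0.1, 0.0]
width: 0.0165
grip_force: 58.5
```

Request:
drive_tool:
  steps:
    - [[0,0,0],[0,0,0.001],0]
    - [[0,0,0],[0,0,0.002],0]
    - [[0,0,0],[0,0,0.002],0]

```text
time_s: 8.62
ee_pos: [0.5538, -0.046, 0.1636]
ee_rot: [-0.0, 0.718, 0.696, -0.0]
force: [0.0, 0.9, -0.4]
width: 0.0166
grip_force: 58.5
```

Request:
drive_tool:
  steps:
    - [[0,0,0],[0,0,0.002],0]
    - [[0,0,0],[0,0,0.004],0]
    - [[0,0,0],[0,0,0.006],0]
    - [[0,0,0],[0,0,0.006],0]

```text
time_s: 9.12
ee_pos: [0.5537, -0.0459, 0.1574]
ee_rot: [-0.0, 0.718, 0.696, -0.0]
force: [-0.1, -0.2, -0.5]
width: 0.0164
grip_force: 58.5
```

Request:
drive_tool:
  steps:
    - [[0,0,0],[0,0,0.002],0]
    - [[0,0,0],[0,0,0.004],0]
    - [[0,0,0],[0,0,0.004],0]

```text
time_s: 9.5
ee_pos: [0.5537, -0.0459, 0.1535]
ee_rot: [-0.0, 0.718, 0.696, -0.0]
force: [0.4, 0.1, 0.2]
width: 0.0164
grip_force: 58.5
```

Request:
drive_tool:
  steps:
    - [[0,0,0],[0,0,0.002],0]
    - [[0,0,0],[0,0,0.004],0]
    - [[0,0,0],[0,0,0.004],0]

```text
time_s: 9.88
ee_pos: [0.5541, -0.046, 0.1509]
ee_rot: [0.001, 0.718, 0.696, 0.0]
force: [-1.2, 0.0, 3.5]
width: 0.0168
grip_force: 58.8
```

Contact at about 3.5 N, so this is the catch. I'll press on gently.

Request:
drive_tool:
  steps:
    - [[0,0,0],[0,0,0.001],0]
    - [[0,0,0],[0,0,0.002],0]
    - [[0,0,0],[0,0,0.002],0]

```text
time_s: 10.25
ee_pos: [0.5541, -0.0461, 0.149]
ee_rot: [0.001, 0.718, 0.696, 0.0]
force: [-1.2, -0.3, 6.2]
width: 0.0165
grip_force: 58.9
```

Request:
drive_tool:
  steps:
    - [[0,0,0],[0,0,0.001],0]
    - [[0,0,0],[0,0,0.001],0]

```text
time_s: 10.5
ee_pos: [0.5542, -0.0461, 0.1482]
ee_rot: [0.001, 0.718, 0.696, 0.0]
force: [-2.2, -0.1, 5.6]
width: 0.0171
grip_force: 58.9
```

Request:
drive_tool:
  steps:
    - [[0,0,0],[0,0,0.001],0]
    - [[0,0,0],[0,0,0.001],0]

```text
time_s: 10.75
ee_pos: [0.5542, -0.0461, 0.1473]
ee_rot: [0.001, 0.718, 0.696, 0.001]
force: [-1.2, 0.6, 6.8]
width: 0.0167
grip_force: 59.0
```

Request:
drive_tool:
  steps:
    - [[0,0,0],[0,0,0.001],0]
    - [[0,0,0],[0,0,0.001],0]

```text
time_s: 11.0
ee_pos: [0.5542, -0.046, 0.1464]
ee_rot: [0.001, 0.718, 0.696, 0.001]
force: [-1.7, -0.5, 7.4]
width: 0.0165
grip_force: 59.0
```

Request:
drive_tool:
  steps:
    - [[0,0,0],[0,0,0.0005],0]
    - [[0,0,0],[0,0,0.0005],0]
    - [[0,0,0],[0,0,0.0005],0]
    - [[0,0,0],[0,0,0.0005],0]

```text
time_s: 11.5
ee_pos: [0.5542, -0.0461, 0.146]
ee_rot: [0.001, 0.718, 0.696, 0.001]
force: [-2.5, 0.4, 6.6]
width: 0.0166
grip_force: 59.0
```

```bash
python3 - <<'E'
from h import *
import cv2
F=[]
for i in range(6): s=r.read_state(); F.append(s["force"][2]); c=r.camera("top")["frame"]
print(np.round(F,1),s["ee_pos"])
t=c[150:270,250:350,::-1]
cv2.imwrite("pics/g.png",np.hstack([cv2.resize(x,(400,480),interpolation=2) for x in(t,cv2.imread("pics/top0.png")[150:270,250:350])]))
E
```

```text
[6.6 7.4 7.3 8.3 6.8 7.3] [ 0.55421949 -0.04604521  0.14606656]
```

View pics/g.png

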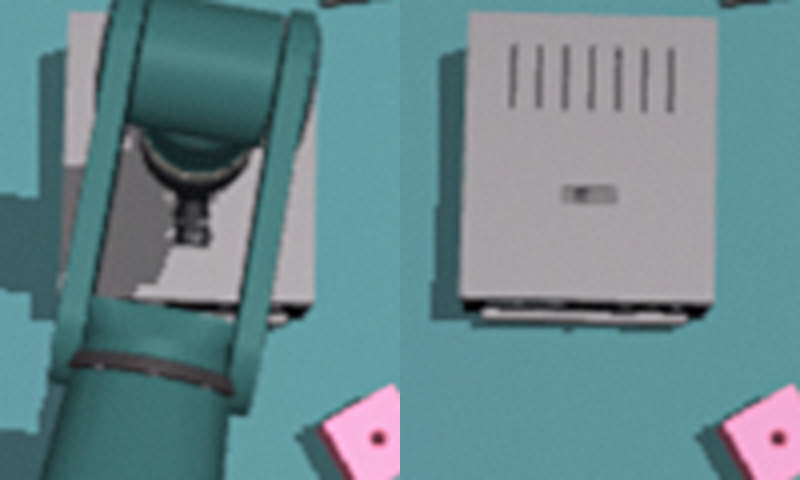

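The right end of the tray lip at (280,318) is still where it was, at (680,318) in the before view, so the tray has not moved. I'll press a little more and track that column.

Request:
drive_tool:
  steps:
    - [[0,0,0],[0,0,0.001],0]
    - [[0,0,0],[0,0,0.001],0]
    - [[0,0,0],[0,0,0.001],0]

```text
time_s: 12.18
ee_pos: [0.5542, -0.046, 0.1445]
ee_rot: [0.001, 0.718, 0.696, 0.0]
force: [-0.9, 0.2, 5.2]
width: 0.0167
grip_force: 58.9
```

```bash
cat > t.py <<'E'
from h import *
F=[]
for i in range(5): s=r.read_state(); F.append(s["force"]); c=r.camera("top")["frame"]
print(np.mean(F,0).round(2),s["ee_pos"].round(4),s["time_s"])
print(c[218:252,319:322].mean((1,2)).astype(int))
E
python3 t.py
```

```text
[-1.46  0.45  5.06] [ 0.5542 -0.046   0.1444] 12.375
[171 170 174 176 176 179 180 125  64  35  23  39  74 120 136 132 122 150
 176 132 124 140 141 141 139 141 140 140 139 139 140 139 139 141]
```

The force dropped, which suggests it tripped. I'll hold.

Request:
drive_tool:
  steps:
    - [[0,0,0],[0,0,0.0005],0]
    - [[0,0,0],[0,0,0.0005],0]
    - [[0,0,0],[0,0,0.0005],0]
    - [[0,0,0],[0,0,0.0005],0]
    - [[0,0,0],[0,0,0.0005],0]
    - [[0,0,0],[0,0,0.0005],0]
    - [[0,0,0],[0,0,0.0005],0]
    - [[0,0,0],[0,0,0.0005],0]

```text
time_s: 13.42
ee_pos: [0.5542, -0.046, 0.144]
ee_rot: [0.001, 0.718, 0.696, 0.0]
force: [-2.1, 0.4, 6.7]
width: 0.0167
grip_force: 58.9
```

```bash
python3 t.py
```

```text
[-1.59  0.06  5.34] [ 0.5542 -0.046   0.144 ] 13.625
[170 170 173 176 176 179 180 124  63  34  23  40  73 120 136 134 132 132
 133 133 135 136 136 135 135 133 155 174 132 119 138 140 140 141]
```

Request:
drive_tool:
  steps:
    - [[0,0,0],[0,0,0],0]
    - [[0,0,0],[0,0,0],0]
    - [[0,0,0],[0,0,0],0]
    - [[0,0,0],[0,0,0],0]
    - [[0,0,0],[0,0,0],0]
    - [[0,0,0],[0,0,0],0]
    - [[0,0,0],[0,0,0],0]
    - [[0,0,0],[0,0,0],0]

```text
time_s: 14.68
ee_pos: [0.5542, -0.046, 0.144]
ee_rot: [0.001, 0.718, 0.696, 0.001]
force: [-0.8, -0.1, 5.0]
width: 0.0168
grip_force: 58.9
```

```bash
python3 t.py
```

```text
[-1.62  0.19  5.67] [ 0.5542 -0.046   0.144 ] 14.875
[170 170 173 177 176 179 180 125  64  36  23  39  73 121 135 134 133 133
 134 133 134 137 136 136 135 132 154 175 133 120 137 142 140 140]
```

The tray edge moved about 15 px (roughly 48 mm) and stopped, so it is out. I'll draw the pin out and go back over the stand.

Request:
drive_tool:
  steps:
    - [[0,0,0],[0,0,-0.01],0]
    - [[0,0,0],[0,0,-0.03],0]
    - [[0,0,0],[0,0,-0.05],0]
    - [[0,0,0],[0,0,-0.065],0]
    - [[0,0,0],[0,0,-0.065],0]
    - [[0,0,0],[0,0,-0.065],0]

```text
time_s: 15.68
ee_pos: [0.5535, -0.0459, 0.2068]
ee_rot: [-0.001, 0.718, 0.696, -0.0]
force: [0.5, 0.4, -0.4]
width: 0.0166
grip_force: 58.5
```

```bash
python3 t.py
```

```text
[-0.44 -0.24 -0.95] [ 0.5534 -0.0459  0.2067] 15.875
[154 155 162 166 167 170 175 120  63  36  23  39  74 120 136 134 134 134
 133 134 135 136 136 136 135 134 154 175 132 120 138 141 140 140]
```

Request:
drive_tool:
  steps:
    - [[0,0,0],[-0.05,-0.013,0],0]
    - [[0,0,0],[-0.1,-0.026,0],0]
    - [[0,0,0],[-0.15,-0.039,0],0]
    - [[0,0,0],[-0.2,-0.052,0],0]
    - [[0,0,0],[-0.24,-0.062,0],0]
    - [[0,0,0],[-0.2515,-0.065,0.02],0]
    - [[0,0,0],[-0.2515,-0.065,0.04],0]
    - [[0,0,0],[-0.2515,-0.065,0.05],0]
    - [[0,0,0],[-0.2515,-0.065,0.05],0]

```text
time_s: 17.05
ee_pos: [0.4807, -0.2948, 0.1568]
ee_rot: [-0.001, 0.718, 0.696, -0.0]
force: [1.0, 0.4, -1.0]
width: 0.0166
grip_force: 58.5
```

```bash
python3 - <<'E'
from h import *
import cv2
s=r.read_state(); print(s["ee_pos"],s["ee_rot"],s["force"],s["width"])
c=r.camera("scene")["frame"][170:250,150:230,::-1]
cv2.imwrite("pics/i.png",cv2.resize(c,(560,560),interpolation=2))
E
```

```text
[ 0.48072981 -0.29482255  0.15675632] [-1.06834528e-03  7.17879547e-01  6.96166507e-01 -9.68344930e-05] [ 0.95011107  0.39070765 -1.0056088 ] 0.016597988296911975
```

View pics/i.png

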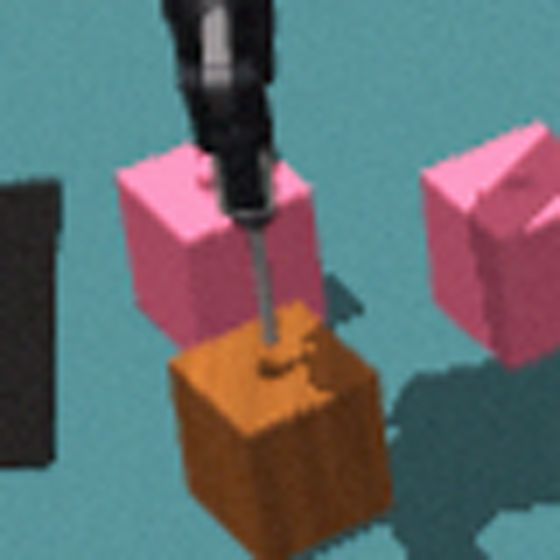

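The tip is at (271,342), directly above the hole at about (271,368).

```bash
python3 - <<'E'
from h import *
f=lambda u,v:((u+.5)/7-.5+150,(v+.5)/7-.5+170)
for z in(.082,.0841,.087):print("tip",onz("scene",*f(271,342),z))
print("hole",onz("scene",*f(271,368),.07))
E
```

```text
tip [ 0.4792 -0.2956  0.082 ]
tip [ 0.4819 -0.2954  0.0841]
tip [ 0.4855 -0.2953  0.087 ]
hole [ 0.4804 -0.2969  0.07  ]
```

Request:
drive_tool:
  steps:
    - [[0,0,0],[-0.001,0,0.004],0]
    - [[0,0,0],[-0.001,0,0.01],0]
    - [[0,0,0],[-0.001,0,0.014],0]
    - [[0,0,0],[-0.001,0,0.017],0]
    - [[0,0,0],[-0.001,0,0.019],0]
    - [[0,0,0],[-0.001,0,0.019],0]

```text
time_s: 17.9
ee_pos: [0.481, -0.2963, 0.1386]
ee_rot: [-0.0, 0.718, 0.696, 0.0]
force: [-0.1, -0.1, -1.4]
width: 0.0164
grip_force: 58.5
```

Request:
drive_tool:
  steps:
    - [[0,0,0],[0,0,0.005],0]
    - [[0,0,0],[0,0,0.01],0]
    - [[0,0,0],[0,0,0.01],0]

```text
time_s: 18.27
ee_pos: [0.4807, -0.2961, 0.1279]
ee_rot: [-0.001, 0.718, 0.696, -0.0]
force: [-0.3, 0.2, 0.4]
width: 0.0165
grip_force: 58.4
```

Request:
drive_tool:
  steps:
    - [[0,0,0],[0,0,0.01],0]
    - [[0,0,0],[0,0,0.02],0]
    - [[0,0,0],[0,0,0.03],0]
    - [[0,0,0],[0,0,0.038],0]
    - [[0,0,0],[0,0,0.043],0]
    - [[0,0,0],[0,0,0.045],0]
    - [[0,0,0],[0,0,0.045],0]

```text
time_s: 19.15
ee_pos: [0.4812, -0.2964, 0.0838]
ee_rot: [0.0, 0.718, 0.696, 0.0]
force: [0.5, -0.1, -0.4]
width: 0.0165
grip_force: 58.5
```

Request:
drive_tool:
  steps:
    - [[0,0,0],[0,0,0.001],0]
    - [[0,0,0],[0,0,0.0015],0]
    - [[0,0,0],[0,0,0.0015],0]

```text
time_s: 19.52
ee_pos: [0.4811, -0.2964, 0.0824]
ee_rot: [0.0, 0.718, 0.696, 0.0]
force: [0.6, 0.2, -0.6]
width: 0.0165
grip_force: 58.5
```

Request:
drive_tool:
  steps:
    - [[0,0,0],[0,0,0.0015],0]
    - [[0,0,0],[0,0,0.0015],0]
    - [[0,0,0],[0,0,0.0015],0]

```text
time_s: 19.9
ee_pos: [0.4811, -0.2963, 0.0807]
ee_rot: [-0.0, 0.718, 0.696, 0.0]
force: [0.2, -0.0, -0.6]
width: 0.0168
grip_force: 58.7
```

Request:
drive_tool:
  steps:
    - [[0,0,0],[0,0,0],100]
    - [[0,0,0],[0,0,0],100]
    - [[0,0,0],[0,0,0],100]
    - [[0,0,0],[0,0,0],100]
    - [[0,0,0],[0,0,0],100]
    - [[0,0,0],[0,0,0],100]
    - [[0,0,0],[0,0,-0.03],100]
    - [[0,0,0],[0,0,-0.08],100]
    - [[0,0,0],[0,0,-0.13],100]
    - [[0,0,0],[0,0,-0.15],100]
    - [[0,0,0],[0,0,-0.15],100]
    - [[0,0,0],[0,0,-0.15],100]

```text
time_s: 21.4
ee_pos: [0.4805, -0.296, 0.229]
ee_rot: [-0.001, 0.718, 0.696, -0.0]
force: [0.3, -0.2, -1.3]
width: 0.0855
grip_force: 0.0
```

```bash
python3 - <<'E'
from h import *
import cv2
s=r.read_state(); print(s["time_s"],s["ee_pos"],s["force"],s["width"])
c=r.camera("scene")["frame"][150:290,150:340,::-1]
cv2.imwrite("pics/j.png",cv2.resize(c,(760,560),interpolation=2))
E
```

```text
21.4 [ 0.48051267 -0.29596341  0.22900608] [ 0.29551531 -0.17166617 -1.28588556] 0.08551714460665659
```

View pics/j.png

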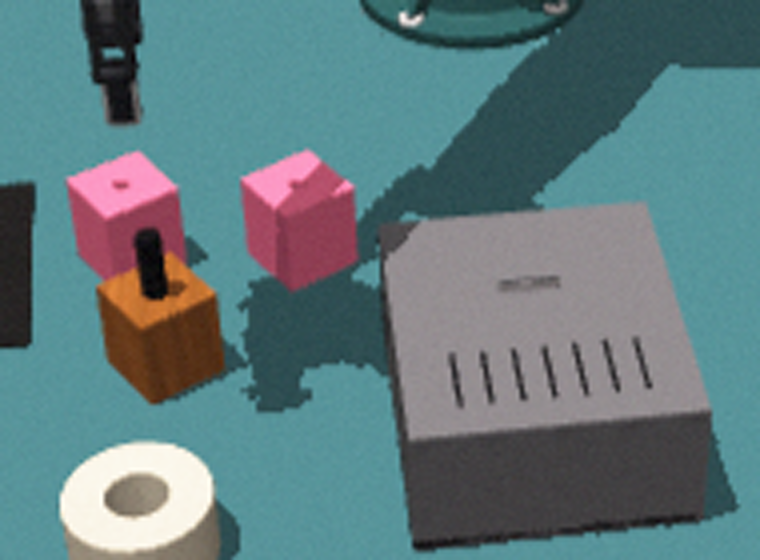

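The pin stands upright with its handle resting on the stand at (152,265), as at the start. I'll run one numeric check against the first picture and the tray edge, then hand in.

```bash
python3 - <<'E'
from h import *
import cv2
g=cv2.cvtColor(r.camera("scene")["frame"],cv2.COLOR_RGB2GRAY).astype(int);o=cv2.imread("pics/scene0.png",0).astype(int)
print("pin diff",np.abs(g-o)[203:228,180:198].mean(),"handle rows",[int(np.where((x[195:235,187]<40))[0].min()+195) for x in(g,o)])
t=r.camera("top")["frame"]; print(t[225:255,319:322].mean((1,2)).astype(int))
print(r.close_job())
E
```

```text
pin diff 6.444444444444445 handle rows [208, 207]
[ 74  47  35  24  44  70  80  80  80  81  81  80  80  81  83  83  83 101
 110 151 177 135 121 139 143 143 142 141 142 141]
the job is handed in; nothing more can be done
None
```

The job is handed in: the tray slid out about 48 mm by the camera and stayed out, and the pin is back upright and released in the wooden stand, with its handle resting on the top as at the start. The highest wrist force I read while pressing the catch was 8.3 N, and I commanded no move near the other things on the desk. I don't have the judge's verdict, since handing in returned none.

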